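# Pop the spoon case out of its dock and catch it

### The job

Press the steel key of the spoon-case dock all the way down with one fingertip, so that the white spoon case pops out, and trap the case with the other finger before it slides away down the chute. Do not grip or lift the case, and leave the bowl, jar, bib and spoon stand where they are. Finish still holding: one finger keeping the key down, and the case at rest in the chute against the other finger, ready to be taken.

Things in the scene. Friction and masses are not known exactly. Their poses are not given: they have to be found in the camera images.
- dock: Fixed wooden dock, 245 mm long (its x); y from -30 to +76 mm with the key block. Origin: underside, below the chute's centre line; z up, +x to the high closed end, -x to the low open end. A metal-lined chute (37 mm wide, rails 4 mm above its floor) runs along x at y = 0, sloping 15 degrees down to -x: floor height 40.8 mm + 0.268 x. Highest point 105 mm, at the high end.
- chute_end (a point): Middle of the chute floor's low open end, dock frame x = -115 mm, 10 mm above the board. The floor is slippery: a freed case slides off here in well under a second. At the high end a spring plunger pushes the case with about 1.3 N, for its first 12 mm.
- key_top (a point): Centre of the top face of the steel key, a flat pad 40 mm (along the dock's x) by 32 mm (along y) by 6 mm thick. In the dock's frame it lies at x = -55, y = +52 mm and, released, 48 mm above the board (39 mm when fully down). The key moves straight down only.
- key (a joint): Key travel in m: 0 released, 0.009 fully down at its stop. A spring pushes it up: 1.6 N released, 5.2 N fully down. At about 5 to 6 mm the lip before the case's nose has sunk below the chute floor and the case is let go. Released, key and lip rise again, lifting a case that is over the lip.
- trap_spot (a point): Point on the chute floor's centre line abreast of the key (dock frame x = -55, y = 0, 26 mm above the board), 52 mm from the key centre across the chute. A finger here with its tip level with the pressed key (39 mm up) clears the rails by about 5 mm and blocks the case, whose nose starts 45 mm further up the chute and whose top is 28 mm above the floor.
- case: White closed spoon case, smooth box 100 x 34 x 28 mm, about 90 g, grey spoon in relief on its lid. Origin: centre of its underside; x along its length to the high end, z out of its lid; it lies tilted 15 degrees. It starts with its origin at x = +38 mm in the dock's frame, its nose held by the key's lip; popped and trapped properly, it rests with its origin between x = +28 and -30 mm.
- bowl: Bystander: white ceramic bowl with ducks, 140 mm across, 55 mm high. Origin: centre of its underside.
- jar: Bystander: closed pink snack jar, 74 mm across, 87 mm high. Origin: centre of its underside.
- bib: Bystander: folded yellow hard silicone bib, 130 x 90 x 24 mm, flat on the board. Origin: centre of its underside.
- spoon_stand: Bystander: small fixed steel clamp stand, 60 x 90 mm foot, with four coloured spoons fanned out, about 130 mm high and 150 mm wide over the spoons (along its y). Origin: centre of its underside.
There are look-alikes about, which are no part of the job. Leave any red look-alike of the case alone.

How it is judged:
By the outcome, as a careful person would: the job done as asked, in the order asked, and still so for the second after the job is handed in, while the arm keeps its last pose, push and grip.
It also fails if it takes over 29 s, if anything falls off the work surface, if the arm or the gripper's body presses on something with over 40 N, if the wrist force passes 120 N, or if a joint passes its speed limit or range.

### The arm

A 7-joint arm with a two-finger parallel gripper is mounted at the origin on the work surface. World frame = base frame: x ahead of the robot, y to its left, z up, the work surface at z = 0. Lengths are in m, angles in rad, forces in N, time in s.
With the tool pointing down it reaches from about 0.35 to 0.9 m from the base axis. Payload 8.1 kg.
Tool frame: the origin (TCP) lies midway between the tips of the shut fingers; the grasp point (between the pads) lies 19 mm behind it; x points along the fingers, y is the direction in which the jaws open and shut, and the axes are right-handed (so a half turn about x gives the same grasp; the last joint's range is limited). The gripper opens to 92 mm and grips with 3 to 60 N. Pads are 19 mm wide; open, the fingers measure 130 mm over their backs; the gripper's body (75 mm by 190 mm) begins 47 mm behind the grasp point.
Start: joints at [1.08, 0.434, 0.025, 1.573, -0.012, 1.134, -0.075], TCP at [0.236, -0.579, 0.227] pointing down, gripper open.
Joint ranges: [-2.62, 2.62], [-0.44, 2.09], [-1.27, 1.32], [0.08, 2.57], [-1.32, 4.46], [0.12, 2], [-2.74, 2.74]. Speed limits (rad/s): [2.22, 2.22, 3.01, 3.01, 3.14, 3.14, 3.14].

### API

Orientations are given as a rotation vector (axis times angle).
In Python, from plant import robot gives the robot as it stands.
- The arm moves only by the tool send_rows, never from a script. Its argument "plan" is a list of rows, each a list of 4 numbers: the shift along the tool's x, y, z in m, then the turn about the tool's x in rad. A call has 1 to 8 rows; each row is the pose to reach, as a shift and turn from the pose commanded when the call began, along the tool's axes at that moment; what a row does not reach only later rows make up. A row lasts 1/8 s, in which the tool goes at most 62.5 mm and 10.7 degrees, less where a joint would pass 70% of its speed; a pose out of reach is approached as far as the arm can. A call with a gripper value outside its range is refused whole. "jaw" is the closure in counts, from 0 (fully open) to 255 (shut), set as the call begins (left out, the last holds). The fingers move at their own pace and stop on an object; "newtons" is the grip in N (left out, the last holds). Time passes only in rows, so rows that repeat a pose let the fingers close. It gives the time, the measured TCP pose, the force and the opening at its end, in the units of the state.
- robot.state(): the state, without advancing time (a new reading comes with each control period).
- robot.camera(name): name is "scene" or "top" or "wrist"; returns a dict with "image" (384x512x3 uint8, red, green, blue), "range_z" (384x512 float32, m along the optical axis (not along the pixel's ray), 0 where there is no reading), "K" (3x3 intrinsics, pixels), "R" (3x3) and "t" (3): a world point X has camera coordinates R X + t; the wrist camera has in their place "mount" (4x4, takes a point from camera to tool coordinates, whose origin is the TCP and whose axes are the tool frame's). Camera axes: x right, y down, z forward; pixel columns grow to the right and rows downward; lengths in m; the calibration is good to about 2 mm. A picture is of the moment at which its call begins: read the wrist's pose just before it.
- robot.close_job(): hands the job in, once; it reports no verdict.
Trained networks look in a picture, given as the dict that the camera call returned (one of the last four; its "shot" number tells which), for a name from the list of things; names that differ only in an ending like _2 or _b are one class to them, and where a whole thing is asked for, a point or a joint stands for the part that bears it (a point fixed in the world has none). Each returns a list of dicts, best first, with "p" (0 to 1); they miss things now and then, are a little off and sometimes report something else, mostly with a low value. They report only what shows in the picture. A call takes as long as a camera call. They do not tell look-alikes from the thing itself.
- robot.cut_out(query, picture): "mask" (384x512 bool, what is visible of it) and "pixel" ([column, row] in pixels, amid what is visible of it).
The state is a dict: "t": time; "qpos": joint angles; "dq": joint speeds; "tau": joint torques, N m; "tool_pos": TCP position; "ee_rot": TCP orientation; "force": force on the tool from outside, world axes, zero at the start; "torque": the same for the moment, N m; "grip_width": finger opening in m.
Only numpy, scipy, OpenCV 4.12 (cv2) and the standard library are available. Lean on these libraries where they do the work, as an engineer would, in place of code of your own. Each camera call takes 0.05 s, during which the arm holds its last target.

## Working session

There is one attempt and no reset: what is moved stays moved. The work goes in short steps, Python scripts to look and compute and a tool call to move; the robot and the scene stay as the last step left them, time stands still between calls to the robot, and variables do not carry over. Pictures are saved under pics/ and viewed, and the job is handed in when it is done.

Besides the shell and the picture viewer there is one more tool, called by a JSON object that holds its "name" and its "arguments", one argument or row to a line. send_rows: Moves the arm, as the interface text tells. Its arguments: {"type":"object","properties":{"plan":{"type":"array","items":{"type":"array","items":{"type":"number"}}},"jaw":{"type":"number"},"newtons":{"type":"number"}},"required":["plan"]}

```bash
ls; mkdir -p pics
cat > a.py <<'E'
from plant import robot
import cv2,numpy as np
s=robot.state();print({k:np.round(v,3) for k,v in s.items()})
for n in ["scene","top"]:
    p=robot.camera(n);cv2.imwrite(f"pics/{n}0.png",p["image"][:,:,::-1]);np.savez(f"{n}0.npz",**{k:v for k,v in p.items()})
    for q in ["dock","case","key","bowl","jar","bib","spoon_stand"]:
        r=robot.cut_out(q,p)
        for d in r: 
            if d["p"]>.2: 
                print(n,q,round(d["p"],2),np.round(d["pixel"]),d["mask"].sum())
    for q in ["dock","case","key"]:
        r=robot.cut_out(q,p)
        np.savez(f"{n}_{q}.npz",*[d["mask"] for d in r])
E
python3 a.py
```

```text
pics
{'t': np.float64(0.0), 'qpos': array([ 1.08 ,  0.435,  0.025,  1.574, -0.012,  1.134, -0.075]), 'dq': array([ 0.   , -0.002, -0.001, -0.   , -0.002, -0.001, -0.   ]), 'tau': array([-0.0000e+00, -6.6784e+01,  9.8500e-01, -3.1446e+01, -6.1000e-02,
        4.3000e-02,  0.0000e+00]), 'tool_pos': array([ 0.236, -0.578,  0.226]), 'ee_rot': array([ 2.009,  0.396, -2.01 ]), 'force': array([0.619, 0.159, 0.384]), 'torque': array([ 0.013, -0.01 ,  0.008]), 'grip_width': np.float64(0.092)}
scene dock 0.61 [267. 242.] 2077
scene case 0.79 [311. 248.] 591
scene case 0.65 [221. 306.] 686
scene case 0.63 [267. 256.] 614
scene key 0.61 [264. 225.] 143
scene bowl 0.75 [384. 171.] 1595
scene jar 0.76 [100. 266.] 1115
scene bib 0.58 [322. 132.] 877
scene spoon_stand 0.89 [125. 172.] 924
top dock 0.75 [260. 171.] 1174
top case 0.86 [224. 148.] 352
top case 0.83 [262. 143.] 340
top case 0.73 [302. 125.] 377
top key 0.7 [250. 172.] 121
top bowl 0.64 [129. 188.] 1480
top jar 0.55 [382. 180.] 573
top bib 0.89 [159. 254.] 1174
top spoon_stand 0.73 [350. 267.] 549
```

Run:
```python
import cv2
a=cv2.imread("pics/scene0.png");b=cv2.imread("pics/top0.png")
cv2.imwrite("pics/s1.png",cv2.resize(a[100:370,60:420],None,fx=2.2,fy=2.2,interpolation=2))
cv2.imwrite("pics/t1.png",cv2.resize(b[90:300,80:420],None,fx=2.3,fy=2.3,interpolation=2))
```

```text
(no output)
```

View pics/s1.png

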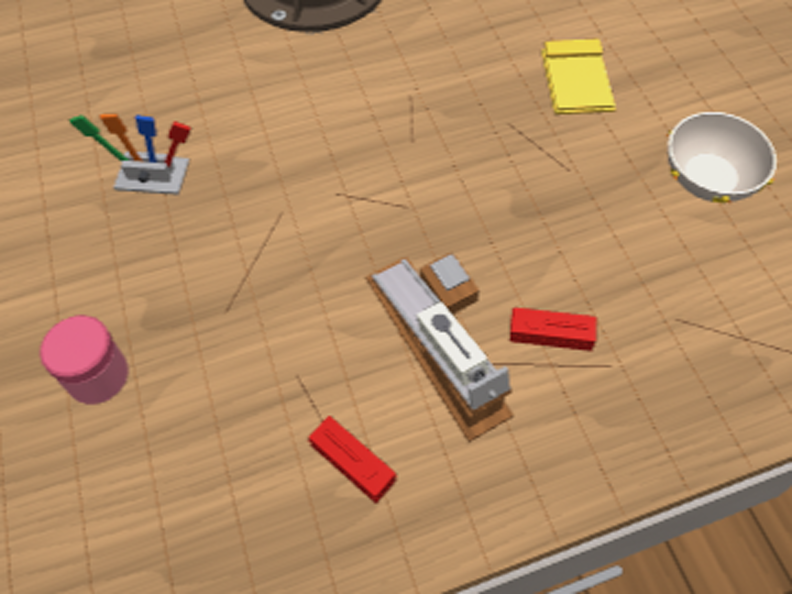

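View pics/t1.png

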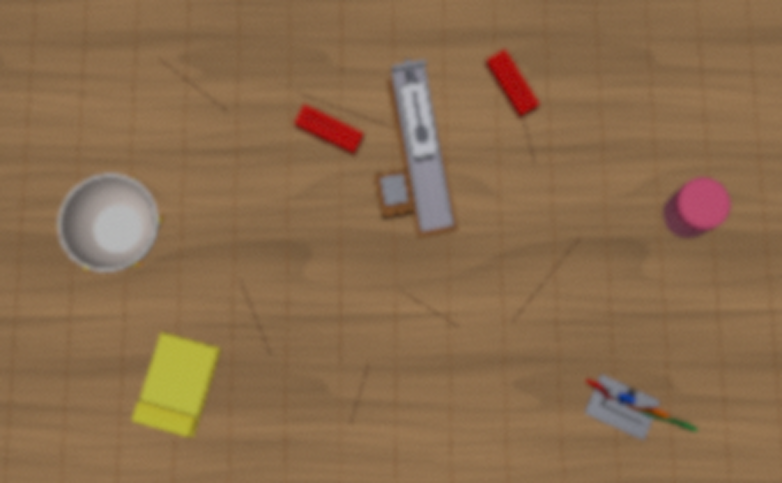

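The scene view shows the white case in the dock, with its high end toward (490,385) and the low end at (385,270) in the enlarged picture. The key pad is at (450,270). Two red look-alikes lie nearby. The top view agrees, with the key at about (395,190).

Run:
```python
import numpy as np
for n in ["top","scene"]:
    P=np.load(n+"0.npz");K,R,t,Z,I=P["K"],P["R"],P["t"],P["range_z"],P["image"].astype(int)
    print(n,"cam",np.round(-R.T@t,3),"f",K[0,0])
    v,u=np.mgrid[:384,:512]
    X=np.stack([(u-K[0,2])/K[0,0]*Z,(v-K[1,2])/K[1,1]*Z,Z],-1)
    W=(X-t)@R
    # key
    for q in ["key","case","dock"]:
        M=np.load(f"{n}_{q}.npz")
        for k in M.files[:4]:
            m=M[k]&(Z>0); p=W[m]; 
            if len(p)<20: continue
            c=I[m].mean(0); med=np.median(p,0)
            xy=p[:,:2]-med[:2]; w,V=np.linalg.eigh(np.cov(xy[np.linalg.norm(xy,axis=1)<.2].T))
            print(q,k,len(p),"col",np.round(c),"med",np.round(med,4),"mean",np.round(p.mean(0),4),"ang",round(np.degrees(np.arctan2(V[1,1],V[0,1])),2), "z",np.round(np.percentile(p[:,2],[5,50,95]),3))
```

```text
top cam [ 3.100e-01 -1.000e-03  1.377e+00] f 417.1415250552695
key arr_0 121 col [125. 121. 125.] med [ 0.6232 -0.0029  0.0473] mean [ 0.6233 -0.0026  0.0462] ang -165.01 z [0.03  0.047 0.052]
case arr_0 351 col [150.  31.  23.] med [0.7177 0.0904 0.0267] mean [0.7179 0.0908 0.0248] ang 63.51 z [0.007 0.027 0.032]
case arr_1 336 col [157. 157. 163.] med [ 0.7145 -0.0393  0.0771] mean [ 0.7153 -0.0388  0.0764] ang -170.24 z [0.062 0.077 0.09 ]
case arr_2 375 col [148.  33.  24.] med [ 0.7885 -0.18    0.0259] mean [ 0.7884 -0.1796  0.0225] ang -152.27 z [-0.     0.026  0.032]
dock arr_0 1172 col [126. 113. 110.] med [ 0.6334 -0.034   0.0289] mean [ 0.6521 -0.0357  0.0322] ang -170.2 z [0.004 0.029 0.078]
scene cam [ 1.101 -0.21   0.918] f 381.03535125895763
key arr_0 143 col [174. 174. 177.] med [ 0.6249 -0.0021  0.0466] mean [ 0.6254 -0.0022  0.0466] ang -171.25 z [0.044 0.047 0.049]
case arr_0 590 col [187.  41.  37.] med [0.7271 0.0903 0.0262] mean [0.7267 0.0907 0.0236] ang 62.57 z [0.007 0.026 0.03 ]
case arr_1 683 col [196.  42.  38.] med [ 0.7979 -0.1777  0.0266] mean [ 0.7972 -0.178   0.025 ] ang -149.34 z [0.009 0.027 0.03 ]
case arr_2 613 col [190. 188. 181.] med [ 0.7265 -0.0391  0.0759] mean [ 0.7249 -0.0375  0.0727] ang -172.07 z [0.05  0.076 0.088]
dock arr_0 2069 col [144. 123. 107.] med [ 0.6629 -0.0432  0.027 ] mean [ 0.694  -0.0379  0.0326] ang -177.08 z [0.003 0.027 0.09 ]
dock arr_1 1561 col [186. 177. 166.] med [0.5662 0.42   0.0247] mean [0.5697 0.4141 0.0257] ang 133.73 z [0.003 0.025 0.053]
```

```bash
cat > go.py <<'E'
from plant import robot
import numpy as np,sys
from scipy.spatial.transform import Rotation as Ro
yaw=np.radians(10.0); key=np.array([.6245,-.0025])
dx=np.array([np.cos(yaw),np.sin(yaw)]);dy=np.array([-dx[1],dx[0]])
def rep(z,key=key,s=None):
    s=s or robot.state();R=Ro.from_rotvec(s["ee_rot"]).as_matrix()
    print("t",s["t"],"pos",np.round(s["tool_pos"],4),"w",round(s["grip_width"],4),"F",np.round(s["force"],2));print(np.round(R,3))
    mid=key-dy*.026
    d=np.r_[mid,z]-s["tool_pos"]
    print("shift tool",np.round(R.T@d,4))
    D=np.r_[dy,0]@R
    print("dock y in tool",np.round(D,3),"turn",np.arctan2(D[2],D[1]),"rad")
if __name__=="__main__": rep(float(sys.argv[1]))
E
python3 go.py 0.12; python3 - <<'E'
E
```

```text
t 1.1 pos [ 0.2363 -0.5786  0.2268] w 0.0916 F [ 0.44  0.1  -0.11]
[[ 0.     0.378 -0.926]
 [-0.    -0.926 -0.378]
 [-1.     0.     0.   ]]
shift tool [ 0.1067 -0.3612 -0.5717]
dock y in tool [-0.    -0.977 -0.212] turn -2.9284416886641575 rad
```

{"name": "send_rows", "arguments": {
  "plan": [
    [0, -0.03, -0.048, 0.02],
    [0, -0.06, -0.095, 0.04],
    [0, -0.09, -0.143, 0.06],
    [0, -0.12, -0.19, 0.08],
    [0, -0.15, -0.238, 0.1],
    [0, -0.18, -0.286, 0.12],
    [0, -0.21, -0.333, 0.14],
    [0, -0.24, -0.381, 0.16]
  ],
  "jaw": 155,
  "newtons": 30
}}

```text
t: 2.1
tool_pos: [0.4992, -0.2109, 0.227]
ee_rot: [2.102, 0.239, -2.101]
force: [0.5, -0.9, 0.1]
grip_width: 0.0358
```

```bash
python3 go.py 0.2
```

```text
t 2.1 pos [ 0.4992 -0.2109  0.227 ] w 0.0358 F [ 0.47 -0.92  0.15]
[[ 0.001  0.225 -0.974]
 [-0.    -0.974 -0.225]
 [-1.     0.001 -0.   ]]
shift tool [ 0.027  -0.149  -0.1676]
dock y in tool [-0.    -0.999 -0.052] turn -3.089368146320373 rad
```

{"name": "send_rows", "arguments": {
  "plan": [
    [0, -0.04, -0.045, 0.013],
    [0, -0.08, -0.09, 0.026],
    [0, -0.12, -0.135, 0.04],
    [0, -0.149, -0.167, 0.052],
    [0, -0.149, -0.167, 0.052],
    [0, -0.149, -0.167, 0.052]
  ]
}}

```text
t: 2.85
tool_pos: [0.627, -0.0303, 0.2264]
ee_rot: [2.129, 0.186, -2.13]
force: [-0.0, -0.5, -0.1]
grip_width: 0.0363
```

```bash
python3 go.py 0.09
cat > w.py <<'E'
from plant import robot
import numpy as np,cv2,sys
from scipy.spatial.transform import Rotation as Ro
n=sys.argv[1]
s=robot.state();p=robot.camera("wrist")
R=Ro.from_rotvec(s["ee_rot"]).as_matrix();T=np.eye(4);T[:3,:3]=R;T[:3,3]=s["tool_pos"]
C=T@p["mount"];K=p["K"];Z=p["range_z"]
v,u=np.mgrid[:384,:512]
X=np.stack([(u-K[0,2])/K[0,0]*Z,(v-K[1,2])/K[1,1]*Z,Z],-1)
W=X@C[:3,:3].T+C[:3,3]
cv2.imwrite(f"pics/{n}.png",p["image"][:,:,::-1]);np.savez(n,W=W,Z=Z,I=p["image"],C=C,K=K)
for q in ["key","case"]:
    for d in robot.cut_out(q,p)[:3]:
        m=d["mask"]&(Z>0)
        np.savez(n+q,m)
        if m.sum()<20: continue
        P=W[m];md=np.median(P,0)
        xy=P[:,:2].astype(np.float32)
        print(q,round(d["p"],2),d["pixel"],m.sum(),"med",np.round(md,4),"mean",np.round(P.mean(0),4),"rect",cv2.minAreaRect(xy),"zpct",np.round(np.percentile(P[:,2],[5,50,95]),4),p["image"][d["mask"]].mean(0).round())
E
python3 w.py w1
```

```text
t 2.85 pos [ 0.627  -0.0303  0.2264] w 0.0363 F [-0.04 -0.52 -0.1 ]
[[-0.001  0.175 -0.985]
 [-0.001 -0.985 -0.175]
 [-1.     0.001  0.001]]
shift tool [ 0.1364 -0.0019 -0.0024]
dock y in tool [-0.001 -1.    -0.001] turn -3.1406792885179806 rad
key 0.94 [231.9, 170.9] 931 med [ 0.6256 -0.0008  0.0482] mean [ 0.6256 -0.0008  0.0481] rect ((0.6249591112136841, -0.0004896484315395355), (0.039479613304138184, 0.03177464008331299), 9.586994171142578) zpct [0.0467 0.0482 0.0494] [172. 175. 176.]
case 0.93 [404.2, 50.8] 3772 med [ 0.7921 -0.1724  0.0281] mean [ 0.7915 -0.1726  0.0254] rect ((0.7962568402290344, -0.17931964993476868), (0.10546723753213882, 0.04477185010910034), 28.435802459716797) zpct [0.0083 0.0281 0.0302] [184.  41.  38.]
case 0.85 [276.7, 88.7] 3559 med [ 0.7238 -0.0349  0.0799] mean [ 0.7221 -0.0349  0.0794] rect ((0.7220669984817505, -0.03625451773405075), (0.10328375548124313, 0.03667044639587402), 11.798139572143555) zpct [0.0668 0.0799 0.0901] [210. 210. 208.]
case 0.63 [161.0, 71.4] 2818 med [0.723  0.094  0.0283] mean [0.7231 0.0932 0.0279] rect ((0.7213881015777588, 0.09469270706176758), (0.09956175088882446, 0.037468284368515015), 62.9632682800293) zpct [0.0264 0.0283 0.0302] [214.  56.  52.]
```

View pics/w1.png

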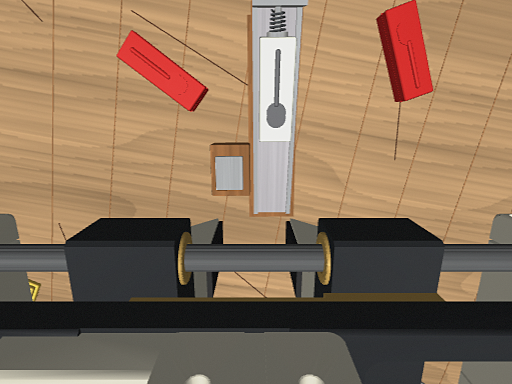

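The wrist view shows the key pad at (229,173) and the chute running straight up the image at column 272. The fingers straddle them as planned, and the yaw of about 10° holds. Next I descend to about 65 mm.

{"name": "send_rows", "arguments": {
  "plan": [
    [0.04, -0.003, -0.003, 0],
    [0.08, -0.003, -0.003, 0],
    [0.12, -0.003, -0.003, 0],
    [0.15, -0.003, -0.003, 0],
    [0.16, -0.003, -0.003, 0],
    [0.16, -0.003, -0.003, 0]
  ],
  "jaw": 146
}}

```text
t: 3.75
tool_pos: [0.6297, -0.0267, 0.0669]
ee_rot: [2.13, 0.187, -2.13]
force: [0.9, -0.3, 0.4]
grip_width: 0.0393
```

```bash
sed -i 's/key=np.array.*/key=np.array([.625,-.0012])/' go.py; python3 go.py 0.048;python3 w.py w2
python3 - <<'E'
from plant import robot
import cv2
p=robot.camera("scene");cv2.imwrite("pics/s2.png",cv2.resize(p["image"][180:330,180:380,::-1],None,fx=4,fy=4,interpolation=2))
E
```

```text
t 3.75 pos [ 0.6297 -0.0267  0.0669] w 0.0393 F [ 0.89 -0.35  0.43]
[[-0.     0.174 -0.985]
 [-0.    -0.985 -0.174]
 [-1.     0.     0.   ]]
shift tool [0.0189 0.0001 0.0002]
dock y in tool [-0. -1. -0.] turn -3.141245077241439 rad
key 0.91 [220.6, 212.5] 1848 med [ 0.6337 -0.0033  0.0481] mean [ 0.6329 -0.0016  0.048 ] rect ((0.6280684471130371, -0.00010875426232814789), (0.03343494236469269, 0.03204617276787758), 10.48576545715332) zpct [0.0466 0.0481 0.0491] [166. 168. 168.]
key 0.75 [255.9, 188.9] 13421 med [ 0.6487 -0.0179  0.0307] mean [ 0.6582 -0.0223  0.0326] rect ((0.6644623279571533, -0.029095463454723358), (0.10877682268619537, 0.1997528225183487), 82.74090576171875) zpct [0.006  0.0307 0.0569] [166. 149. 135.]
case 0.97 [502.3, 40.1] 1714 med [ 0.7733 -0.1691  0.0097] mean [ 0.7716 -0.1699  0.0099] rect ((0.7689114809036255, -0.17124946415424347), (0.06421130895614624, 0.003665334079414606), 29.873762130737305) zpct [0.003  0.0097 0.0177] [101.  20.  19.]
case 0.62 [303.9, 80.0] 12371 med [ 0.7163 -0.036   0.0777] mean [ 0.7138 -0.0361  0.0769] rect ((0.711258053779602, -0.03743009269237518), (0.08723124861717224, 0.03439050540328026), 10.611625671386719) zpct [0.0664 0.0777 0.0855] [201. 202. 200.]
case 0.57 [97.8, 46.1] 8869 med [0.7193 0.0855 0.0283] mean [0.7183 0.0866 0.0273] rect ((0.7253834009170532, 0.10509005188941956), (0.12255346775054932, 0.04071355238556862), 62.4901123046875) zpct [0.0181 0.0283 0.0302] [201.  51.  47.]
```

View pics/w2.png

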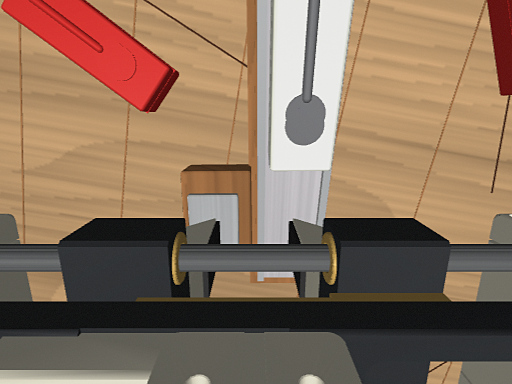

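View pics/s2.png

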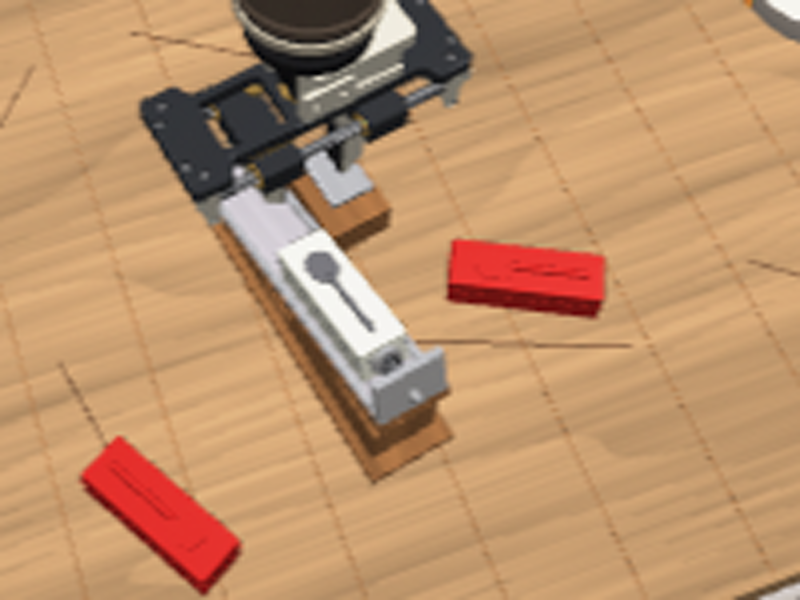

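The key finger is over the pad and the trap finger is over the chute, below the case's nose at (300,168). I'll come down to just above the key, then press.

{"name": "send_rows", "arguments": {
  "plan": [
    [0.01, 0, 0, 0],
    [0.017, 0, 0, 0],
    [0.019, 0, 0, 0],
    [0.019, 0, 0, 0]
  ]
}}

```text
t: 4.45
tool_pos: [0.6295, -0.026, 0.0474]
ee_rot: [2.129, 0.188, -2.13]
force: [-0.0, 0.1, 1.0]
grip_width: 0.0392
```

```bash
python3 go.py 0.039
```

```text
t 4.45 pos [ 0.6295 -0.026   0.0474] w 0.0392 F [-0.02  0.11  0.98]
[[-0.001  0.175 -0.985]
 [-0.    -0.985 -0.175]
 [-1.    -0.     0.001]]
shift tool [0.0084 0.0008 0.0001]
dock y in tool [ 0.    -1.    -0.001] turn -3.1403463644060365 rad
```

{"name": "send_rows", "arguments": {
  "plan": [
    [0.004, 0, 0, 0],
    [0.0085, 0, 0, 0],
    [0.009, 0, 0, 0],
    [0.009, 0, 0, 0],
    [0.009, 0, 0, 0],
    [0.009, 0, 0, 0]
  ]
}}

```text
t: 5.2
tool_pos: [0.63, -0.026, 0.0392]
ee_rot: [2.13, 0.188, -2.129]
force: [-2.4, -0.6, 8.1]
grip_width: 0.0394
```

```bash
python3 go.py 0.039;python3 w.py w3
python3 - <<'E'
from plant import robot
import cv2
p=robot.camera("scene");cv2.imwrite("pics/s3.png",cv2.resize(p["image"][180:330,180:380,::-1],None,fx=4,fy=4,interpolation=2))
E
```

```text
t 5.2 pos [ 0.63   -0.026   0.0392] w 0.0394 F [-2.44 -0.61  8.1 ]
[[ 0.001  0.175 -0.985]
 [ 0.    -0.985 -0.175]
 [-1.     0.    -0.001]]
shift tool [0.0002 0.0007 0.0006]
dock y in tool [-0.    -1.    -0.001] turn -3.140368305619746 rad
key 0.82 [220.4, 217.0] 1408 med [ 0.6378 -0.0042  0.039 ] mean [ 0.6369 -0.0015  0.039 ] rect ((0.636822521686554, -0.0027531981468200684), (0.03730311244726181, 0.031167952343821526), 51.70207977294922) zpct [0.0375 0.039  0.0401] [163. 165. 165.]
case 0.84 [311.9, 104.4] 19233 med [ 0.7052 -0.0379  0.0746] mean [ 0.7013 -0.038   0.0734] rect ((0.695341944694519, -0.0531453900039196), (0.1082836240530014, 0.05956067889928818), 10.596380233764648) zpct [0.0603 0.0746 0.083 ] [204. 204. 202.]
case 0.58 [221.3, 214.5] 1495 med [ 0.6379 -0.0042  0.039 ] mean [ 0.637  -0.0016  0.0393] rect ((0.6398722529411316, 0.0009932257235050201), (0.03726132959127426, 0.03391914442181587), 3.1764395236968994) zpct [0.037  0.039  0.0401] [160. 162. 162.]
case 0.57 [92.3, 46.9] 9938 med [0.7152 0.077  0.0282] mean [0.7142 0.0784 0.0268] rect ((0.7192395925521851, 0.09417925775051117), (0.0978393480181694, 0.04086706042289734), 63.47592544555664) zpct [0.0125 0.0282 0.0301] [196.  50.  46.]
```

View pics/w3.png

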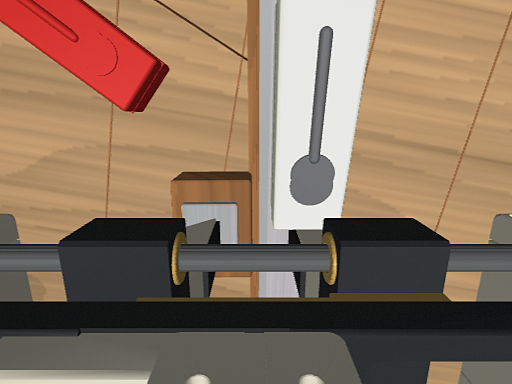

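View pics/s3.png

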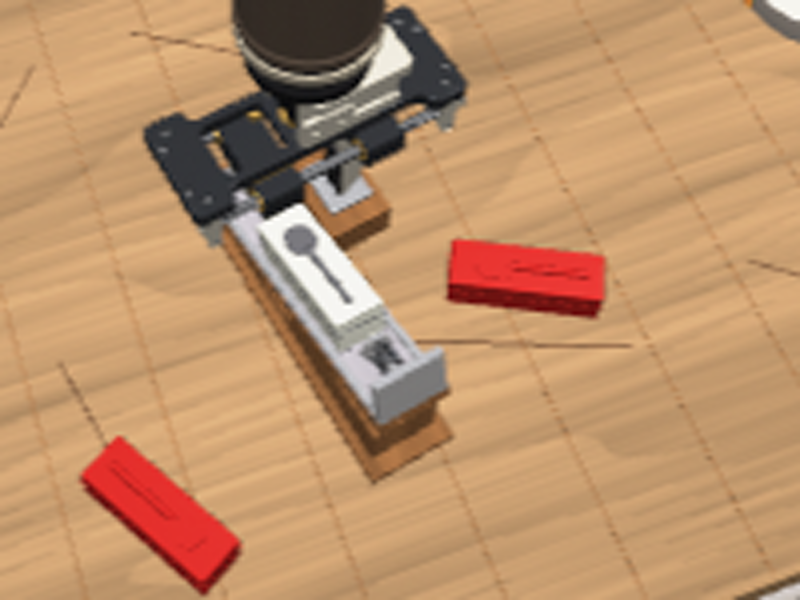

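The case slid about 37 mm and now rests against the trap finger, with its nose at (308,228). The key pad measures 39.0 mm up. I'll add a little push so the key sits firmly on its stop, then check that everything is at rest.

{"name": "send_rows", "arguments": {
  "plan": [
    [0.0005, 0, 0, 0],
    [0.001, 0, 0, 0],
    [0.001, 0, 0, 0],
    [0.001, 0, 0, 0],
    [0.001, 0, 0, 0],
    [0.001, 0, 0, 0]
  ]
}}

```text
t: 6.15
tool_pos: [0.6301, -0.026, 0.039]
ee_rot: [2.131, 0.187, -2.128]
force: [-4.4, 0.1, 15.9]
grip_width: 0.0395
```

```bash
python3 go.py 0.039;python3 w.py w4|cut -c1-150;python3 w.py w5|cut -c1-150;python3 go.py .039
python3 - <<'E'
import cv2,numpy as np
a=cv2.imread("pics/w3.png").astype(int)
for n in("w4","w5"): print(n,"mean diff vs w3",abs(cv2.imread(f"pics/{n}.png").astype(int)-a).mean())
E
```

```text
t 6.15 pos [ 0.6301 -0.026   0.039 ] w 0.0395 F [-4.38  0.12 15.88]
[[ 0.001  0.175 -0.985]
 [-0.    -0.985 -0.175]
 [-1.     0.    -0.001]]
shift tool [0.     0.0007 0.0007]
dock y in tool [-0.    -1.    -0.001] turn -3.1404880540264917 rad
key 0.91 [220.3, 214.3] 1558 med [ 0.6377 -0.0038  0.0389] mean [ 0.637  -0.0015  0.0394] rect ((0.6420462131500244, -0.0015747137367725372), (0.03823
case 0.73 [89.1, 46.2] 9807 med [0.7153 0.0769 0.0283] mean [0.7143 0.0783 0.0272] rect ((0.7151166796684265, 0.08588959276676178), (0.079217419028282
case 0.68 [313.7, 102.9] 19326 med [ 0.7054 -0.038   0.0746] mean [ 0.7014 -0.038   0.0734] rect ((0.6949571371078491, -0.05018625035881996), (0.10032
key 0.57 [218.9, 215.3] 1549 med [ 0.638  -0.0034  0.0389] mean [ 0.6372 -0.0013  0.0391] rect ((0.6413259506225586, 0.001978674903512001), (0.0397756
case 0.82 [88.7, 45.1] 9706 med [0.7153 0.0772 0.0283] mean [0.7144 0.0784 0.0273] rect ((0.7159779071807861, 0.08777269721031189), (0.083446197211742
case 0.57 [312.8, 104.5] 19196 med [ 0.7055 -0.038   0.0747] mean [ 0.7015 -0.038   0.0735] rect ((0.6961779594421387, -0.052958451211452484), (0.0987
t 6.45 pos [ 0.6301 -0.026   0.0391] w 0.0392 F [-5.17 -0.12 16.85]
[[ 0.001  0.175 -0.985]
 [-0.    -0.985 -0.175]
 [-1.     0.    -0.001]]
shift tool [0.0001 0.0006 0.0007]
dock y in tool [-0.    -1.    -0.001] turn -3.140494068785008 rad
w4 mean diff vs w3 1.389619615342882
w5 mean diff vs w3 1.3893653021918402
```

The force jumped from 8 to 16 N with no further travel, so the key is on its stop. The case is still. I'm handing in.

```bash
python3 -c "
from plant import robot
print(robot.close_job())"
```

```text
the job is handed in; nothing more can be done
None
```

I pressed the key fully down with one fingertip and caught the freed case with the other finger. I handed in still holding, at about 6.5 s on the robot's clock.

- **Key:** the top of the pad measured 38.9–39.0 mm above the board, its fully-down height. Pushing a little more raised the fingertip force from 8 N to about 16 N with almost no further travel, so the key is on its stop.
- **Case:** it popped out and slid roughly 37 mm until its nose met the trap finger. Its position was the same, to within about 0.3 mm, in three wrist pictures over the last second or so. It was neither gripped nor lifted.
- **Bystanders:** the bowl, jar, bib and spoon stand were never approached. The last pictures did not cover them, so I did not recheck where they stand. The red look-alikes were not touched.
- **Disagreements:** the cameras differed by 1–3 mm on the key position, so I used a value between them. A sideways force of about 5 N, along world −x, was present at the end. That is more than I would expect from the case's weight alone, and I think it is friction at the key. Nothing was moving.

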